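# Shorten the telescoping pan stand by one hole and hang the pan in it

## Robot

A 7-joint arm with a two-finger parallel gripper is mounted at the origin on the work surface. World frame = base frame: x ahead of the robot, y to its left, z up, the work surface at z = 0. Lengths are in mm, angles in rad, forces in N, time in s.
With the tool pointing down it reaches from about 400 to 875 mm from the base axis. Payload 19.3 kg.
Tool frame: the origin (TCP) lies on the centre line of the jaws, within the pads' length; the fingertips stand manip.tcp_to_tips ahead of it and the grasp point (between the pads) lies 5 mm behind it (manip.tcp_to_tips is the distance from the TCP to the fingertips, in mm); y points along the fingers, x is the direction in which the jaws open and shut, and the axes are right-handed (so a half turn about y gives the same grasp; the last joint's range is limited). The gripper opens to 85 mm and grips with 20 to 120 N. Pads are 22 mm wide; open, the fingers measure 114 mm over their backs; the gripper's body (76 mm by 85 mm) begins 54 mm behind the grasp point. The pads swing forward as they close: fully open they stand 13 mm farther back than shut.
Start: joints at [1.241, 0.521, -0.036, 1.599, 0.021, 1.021, -0.113], TCP at [160.527, -604.025, 245.291] pointing down, gripper open.
Joint ranges: [-2.91, 2.91], [-0.3, 2.13], [-1.5, 1.42], [0.17, 2.43], [-1.26, 4.41], [0.16, 1.93], [-2.52, 2.52]. Speed limits (rad/s): [1.89, 1.89, 2.39, 2.39, 3.01, 3.01, 3.01].

## Interface

Orientations are given as a rotation vector (axis times angle).
In Python, from workcell import manip gives the robot as it stands.
- The arm moves only by the shell command python3 -m creep 'ROWS' [FORCE]. ROWS is JSON, a list of rows, each a list of 3 entries, a list of its own where there are three numbers: the closure, from -1 (fully open) to 1 (shut), then the shift along the world's x, y, z in m, then the turn, a rotation vector about the world's x, y, z in rad. In form: [[gripper, [dx, dy, dz], [ax, ay, az]], ...]. A call has 1 to 10 rows; each row is the pose to reach, as a shift and turn from the pose measured when the call began; what a row does not reach only later rows make up. A row lasts 1/8 s, in which the tool goes at most 62.5 mm and 10.7 degrees, less where a joint would pass 70% of its speed; a pose out of reach is approached as far as the arm can. A call with a gripper value outside its range is refused whole. The fingers move at their own pace and stop on an object; FORCE is the grip in N (left out, the last holds). Time passes only in rows, so rows that repeat a pose let the fingers close. It gives the time, the measured TCP pose, the force and the opening at its end, in the units of the state.
- manip.sense(): the state, without advancing time (a new reading comes with each control period).
- manip.capture(name): name is "side" or "top" or "wrist"; returns a dict with "color" (384x512x3 uint8, red, green, blue), "depth" (384x512 float32, mm along the optical axis (not along the pixel's ray), 0 where there is no reading), "vertical_fov" (degrees; the focal length in pixels is half the picture's height over the tangent of half this angle, whatever the lens; pixels are square), "cx", "cy" (the principal point, pixels), "rvec" (rotation vector, rad) and "tvec" (3), from world to camera coordinates, as OpenCV has them; the wrist camera has in their place "tool_from_camera" (4x4, takes a point from camera to tool coordinates, whose origin is the TCP and whose axes are the tool frame's). Camera axes: x right, y down, z forward; pixel columns grow to the right and rows downward; lengths in mm; the calibration is good to about 2 mm. The wrist camera is an equidistant fisheye: a pixel r from the principal point sees the ray r / f radians off the axis. A picture is of the moment at which its call begins: read the wrist's pose just before it.
- manip.close_job(): hands the job in, once; it reports no verdict.
Trained networks look in the newest picture that a camera, given by its name, has taken for a name from the list of things; names that differ only in an ending like _2 or _b are one class to them, and where a whole thing is asked for, a point or a joint stands for the part that bears it (a point fixed in the world has none). Each returns a list of dicts, best first, with "conf" (0 to 1); they miss things now and then, are a little off and sometimes report something else, mostly with a low value. They report only what shows in the picture. A call takes as long as a camera call. They do not tell look-alikes from the thing itself.
- manip.cut_out(camera, name): "region" (384x512 bool, what is visible of it) and "at" ([column, row] in pixels, amid what is visible of it).
The state is a dict: "clock": time; "joint_pos": joint angles; "qvel": joint speeds; "joint_torque": joint torques, N m; "tcp_pos": TCP position; "tcp_rot": TCP orientation; "contact_force": force on the tool from outside, world axes, zero at the start; "wrist_torque": the same for the moment, N m; "finger_gap": opening from 0.0 (shut) to 1.0 (fully open).
Only numpy, scipy, OpenCV 4.12 (cv2) and the standard library are available. Lean on these libraries where they do the work, as an engineer would, in place of code of your own. Each camera call takes 0.05 s, during which the arm holds its last target. There are 200 camera calls.

## Task

The telescoping pan stand is one hole too long for the long lidded steel pan. Press its sprung button in, slide the right-hand end inwards until the button springs out of the very next hole, and push on gently, with 10 to 15 N and never over 20 N, to feel that the button holds. Then set the long pan, kept level, softly into the stand so that it hangs squarely by its rim on both end frames, and leave everything else on the table where it stands.

Things in the scene. Friction and masses are not known exactly. Their poses are not given: they have to be found in the camera images.
- stand: Fixed half of a steel pan stand. Origin on the table under the middle of the opening as it will be one hole shorter; z up, y along the telescoping tube towards the fixed left end frame, x across it, roughly away from the robot. From the left frame a level 22 mm square inner tube runs at x = -90 mm, 65 mm above the table, into the slider's sleeve.
- left_ledge (a point): Middle of the inner upper edge of the fixed left end frame, whose flat top is a ledge 85 mm above the table, 20 mm deep (y), from stand x = -107 to +67 mm; at stand (0, +86, 85) mm.
- slider: Sliding right half: an end frame with a ledge like the left one. Origin: middle of the ledge's inner upper edge; axes as the stand's. At stand y = -122 mm at first, -86 mm one hole shorter. Slides only along y, inwards is +y, 2.5 N friction. Its 30 mm square aluminium sleeve (2 mm wall) reaches from the origin 122 mm in +y, centred on the inner tube (stand x = -90 mm, 65 mm above the table).
- next_hole (a point): Centre of the mouth of the next hole in the sleeve's +x wall; moves with the slider. Three 14 mm square holes stand 36 mm apart; the button starts in the one nearest the sleeve's free end, and this is the middle one. Between holes the button rides under the wall; at a hole it springs out by itself and locks the slide, with 1 mm of play either way. Over 20 N on the button spoils the lock.
- button: Sprung domed steel button, 12 mm wide, carried by the fixed inner tube (stand y = -15 mm, 65 mm up). Origin: tip of the dome; x points out of the hole. Tip at stand x = -69 mm when out (6 mm proud), -75 flush (5 N), -77 under the wall. Pinch sleeve and button between two fingers to press it flush; pushing the gripped sleeve inwards with 8 to 15 N then cams it under. A covered hole keeps it in.
- pan: Long lidded steel pan, 0.45 kg: rim 194 (y) by 110 mm (x), body below the rim 162 by 88 mm. Origin: centre of its underside, z up. Rim from 58 to 63 mm up; black handle bar on the lid along y, 14 mm wide, 60 long, from 63 to 97 mm up. Hung in the stand, its y along the stand's (either way round), centred on the stand's origin, its underside is 27 mm above the table.
- short_pan: A similar but shorter lidded steel pan (140 by 110 mm over the rim): to be left alone. Origin at the centre of its underside.
- jar_a: Glass jar with steel lid, 64 mm across, 85 mm high; leave alone. Origin at the centre of its underside.
- jar_b: A second such jar; leave alone.
- squeeze: Yellow squeeze bottle, 54 mm across, 170 mm high; leave alone. Origin at the centre of its underside.
- cup: Orange cup, 76 mm across, 100 mm high; leave alone. Origin at the centre of its underside.
- bowl: White bowl, 120 mm across, 50 mm high; leave alone. Origin at the centre of its underside.
- pepper: Dark wooden pepper bottle, 44 mm across, 110 mm high; leave alone. Origin at the centre of its underside.
- spoon: Steel spoon lying flat; leave alone.
Mind the look-alikes: they are no part of the job. What is shaped like the pan but green is not meant.

How it is judged (in metres and radians):
On the way, in this order (a step that is already met when the one before it is completed fails the run):
1. the button is pressed in, flush with the sleeve or deeper (x of button in the frame of stand below -0.0735 m), for 0.05 s.
2. the stand is one hole shorter, the button has sprung out, and a gentle push inwards is borne by it (over 5 N) (y of slider in the frame of stand between -0.0895 and -0.0825 m and x of button in the frame of stand above -0.071 m and contact force between button and slider above 5 N), for 0.1 s.
At the end, for the whole second after the job is handed in: Right ledge one hole in (36 mm, +-3.5 mm), button sprung out (4 mm proud or more); long pan let go and at rest, hanging by its rim on both ledges: underside 27 +-4 mm above the table, centred within 12 mm across and 10 mm along, square within 0.08 rad, level within 0.04 rad (y of slider in the frame of stand between -0.0895 and -0.0825 m and x of button in the frame of stand above -0.071 m and x of pan in the frame of stand between -0.012 and 0.012 m and y of pan in the frame of stand between -0.01 and 0.01 m and z of pan in the frame of stand between 0.023 and 0.031 m and angle between the y axis of pan and the y axis of stand, either way round below 0.08 rad and angle between pan's own z axis and vertical below 0.04 rad and linear speed of pan below 0.01 m/s); the robot touches nothing.
It fails at once if the slide is forced against the locking button with more than 20 N (contact force between button and slider above 20 N).
It fails at once if the long pan is tipped more than 0.35 rad (angle between pan's own z axis and vertical above 0.35 rad).
It fails at once if the long pan is dropped or pressed on the stand with more than 60 N (contact force between pan and stand above 60 N or contact force between pan and slider above 60 N).
It fails at once if another thing on the table (short pan, jars, bottles, cup, bowl, spoon) is moved more than 30 mm (distance of any of short_pan, jar_a, jar_b, squeeze, cup, bowl, pepper, spoon from where it was at the start of the episode above 0.03 m).
It also fails if it takes over 58 s, if anything falls off the work surface, if the arm or the gripper's body presses on something with over 40 N, if the wrist force passes 120 N, or if a joint passes its speed limit or range.

## Working session

There is one attempt and no reset: what is moved stays moved. The work goes in short steps, Python scripts to look and compute and a shell command to move; the robot and the scene stay as the last step left them, time stands still between calls to the robot, and variables do not carry over. Pictures are saved under pics/ and viewed, about 8 in all and at most 12, crops included, and the job is handed in when it is done.

```bash
mkdir -p pics; ls; cat > h.py <<'E'
import numpy as np, cv2
from scipy.spatial.transform import Rotation as R
from workcell import manip
def f(c): return 192/np.tan(np.radians(c['vertical_fov']/2))
def cloud(c):
    v,u=np.mgrid[:384,:512]; d=c['depth']; F=f(c)
    P=np.stack([(u-c['cx'])/F*d,(v-c['cy'])/F*d,d],-1)
    M=R.from_rotvec(np.ravel(c['rvec'])).as_matrix()
    W=(P-np.ravel(c['tvec']))@M
    W[d==0]=np.nan; return W
def save(n,im,s=1):
    cv2.imwrite('pics/'+n+'.png',cv2.resize(im[...,::-1],None,fx=s,fy=s,interpolation=cv2.INTER_CUBIC))
E
python3 - <<'E'
from h import *
s=manip.sense(); print({k:np.round(v,3) for k,v in s.items()}, manip.tcp_to_tips)
ims=[]
for n in ['top','side']:
    c=manip.capture(n); np.savez(n+'.npz',**c); ims.append(c['color'])
    W=cloud(c)
    for t in ['stand','slider','button','pan','short_pan','jar_a','squeeze','cup','bowl','pepper','spoon']:
        for r in manip.cut_out(n,t)[:3]:
            m=r['region']; print(n,t,round(r['conf'],2),np.round(r['at']),np.round(np.nanmedian(W[m],0)),m.sum(), np.round(np.nanpercentile(W[m][:,2],95)))
    save(n,c['color'],1.5)
E
```

```text
pics
{'clock': np.float64(0.0), 'joint_pos': array([ 1.241,  0.522, -0.036,  1.6  ,  0.021,  1.021, -0.113]), 'qvel': array([-0.   ,  0.   , -0.001,  0.002,  0.   ,  0.001, -0.   ]), 'joint_torque': array([-2.0000e-03, -9.2709e+01,  1.9780e+00, -3.6993e+01,  1.8000e-02,
        8.0000e-03,  0.0000e+00]), 'tcp_pos': array([ 160.459, -603.738,  244.745]), 'tcp_rot': array([-1.32 ,  1.016, -1.015]), 'contact_force': array([-0.161, -0.482, -0.108]), 'wrist_torque': array([-0.061, -0.001, -0.067]), 'finger_gap': np.float64(1.001)} 14.0
top stand 0.9 [196. 195.] [482. 176.  81.] 2070 88.0
top stand 0.51 [336. 144.] [ 610. -220.   67.] 2729 77.0
top slider 0.57 [240. 188.] [485.  54.  82.] 899 88.0
top pan 0.91 [336. 145.] [ 610. -219.   67.] 2702 78.0
top pan 0.63 [361. 285.] [ 217. -281.   67.] 2909 73.0
top short_pan 0.75 [347. 206.] [ 433. -245.   67.] 1938 94.0
top short_pan 0.71 [240. 187.] [487.  55.  81.] 1059 88.0
top jar_a 0.97 [157. 124.] [673. 282.  82.] 528 88.0
top jar_a 0.66 [212. 113.] [701. 126.  83.] 503 88.0
top squeeze 0.71 [101. 198.] [470. 431. 108.] 568 170.0
top cup 
[... 353 characters left out ...]
2. -235.   68.] 1272 96.0
side pan 0.61 [269. 167.] [ 594. -196.   67.] 1293 86.0
side short_pan 0.82 [312. 179.] [ 421. -220.   67.] 1095 92.0
side jar_a 0.86 [145. 224.] [660. 298.  60.] 617 87.0
side jar_a 0.84 [181. 194.] [690. 140.  59.] 479 87.0
side jar_a 0.47 [235. 213.] [474.  60.  80.] 901 87.0
side squeeze 0.76 [132. 288.] [456. 450.  95.] 1018 170.0
side cup 0.61 [221. 158.] [751. -86.  70.] 523 100.0
side bowl 0.58 [318. 142.] [ 595. -486.   33.] 484 51.0
side pepper 0.67 [222. 156.] [752. -88.  71.] 535 100.0
side pepper 0.52 [338. 156.] [ 464. -430.   59.] 238 106.0
side pepper 0.27 [212. 236.] [468. 220.  74.] 2258 87.0
side spoon 0.65 [273. 144.] [ 727. -341.   14.] 131 22.0
```

View pics/top.png

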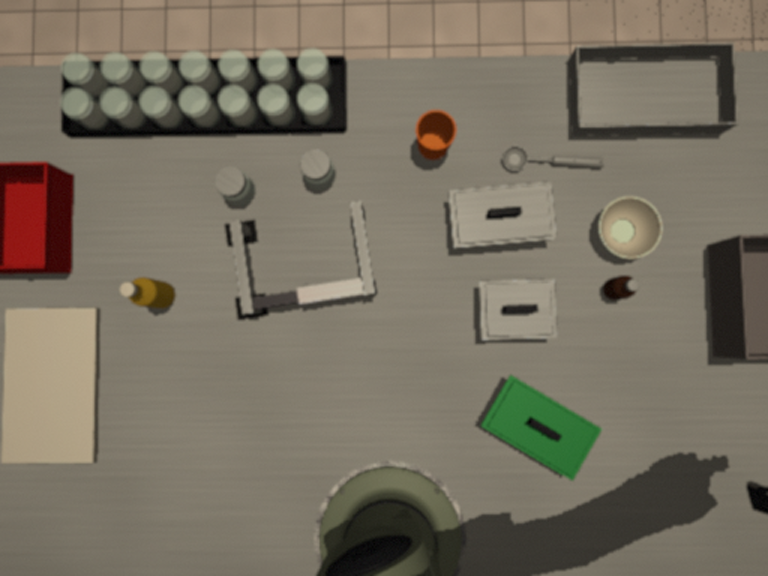

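View pics/side.png

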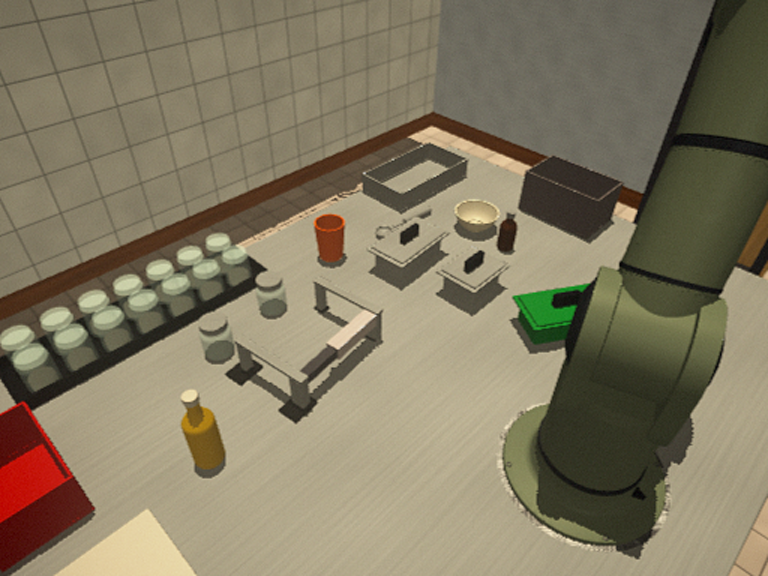

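The top picture shows these look-alikes for the pan, in native pixels: the long steel pan (336,145), the short steel pan (347,206) and a green pan (361,285). I choose (336,145). The stand is around (200,175), with its light sleeve at (222,194). Next I fit the geometry.

```bash
python3 - <<'E'
from h import *
from scipy.optimize import differential_evolution
c=dict(np.load('top.npz')); W=cloud(c).reshape(-1,3); 
c2=dict(np.load('side.npz')); W2=cloud(c2).reshape(-1,3)
def sel(W,x0,x1,y0,y1,z0,z1):
    return W[(W[:,0]>x0)&(W[:,0]<x1)&(W[:,1]>y0)&(W[:,1]<y1)&(W[:,2]>z0)&(W[:,2]<z1)]
rects=[(-107,67,86,106),(-107,67,-142,-122),(-105,-75,-122,0),(-101,-79,0,86)]
g=np.concatenate([np.stack(np.meshgrid(np.linspace(a+1,b-1,max(3,int((b-a)/5))),np.linspace(q+1,e-1,max(3,int((e-q)/5)))),-1).reshape(-1,2) for a,b,q,e in rects])
from scipy.spatial import cKDTree
for nm,w in (('top',W),('side',W2)):
    p=sel(w,380,660,-40,260,70,92)
    T=cKDTree(p[:,:2])
    def cost(q):
        a=q[2]; Rm=np.array([[np.cos(a),-np.sin(a)],[np.sin(a),np.cos(a)]])
        G=g@Rm.T+q[:2]; L=(p[:,:2]-q[:2])@Rm
        d=np.min([np.hypot(np.maximum(np.maximum(r[0]-L[:,0],L[:,0]-r[1]),0),np.maximum(np.maximum(r[2]-L[:,1],L[:,1]-r[3]),0)) for r in rects],0)
        return np.minimum(d,15).mean()+np.minimum(np.maximum(T.query(G)[0]-1.5,0),15).mean()
    r=differential_evolution(cost,[(480,650),(20,200),(-.5,.5)],seed=1,tol=1e-6)
    print(nm,'stand',len(p),np.round(r.x,3),round(r.fun,2))
    for n,b in (('pan',(530,690,-340,-100)),('short',(380,500,-340,-140))):
        q=sel(w,*b,55,72); h=sel(w,*b,85,105)
        print(n,cv2.minAreaRect(q[:,:2].astype(np.float32)),'handle',len(h),cv2.minAreaRect(h[:,:2].astype(np.float32)),np.median(q[:,2]),np.median(h[:,2]))
im=c['color']; save('crop',im[110:240,120:400],2.8)
s=manip.sense(); print(R.from_rotvec(s['tcp_rot']).as_matrix().round(3))
E
```

```text
top stand 1285 [5.51415e+02 1.74311e+02 1.56000e-01] 2.4
pan ((612.8961181640625, -221.03904724121094), (111.11355590820312, 194.71900939941406), 4.125303268432617) handle 125 ((612.5311279296875, -220.15090942382812), (14.417051315307617, 58.77296447753906), 3.9962942600250244) 67.0092346521909 96.74706497268744
short ((434.178955078125, -245.73175048828125), (109.66012573242188, 140.8266143798828), 1.033219814300537) handle 118 ((434.25506591796875, -245.1029815673828), (58.536048889160156, 13.88933277130127), 89.87004089355469) 66.8700449767262 96.66162385835469
side stand 942 [5.49658e+02 1.75624e+02 1.56000e-01] 2.79
pan ((610.5960083007812, -222.78048706054688), (114.75614166259766, 199.5450439453125), 3.3061838150024414) handle 70 ((611.3123168945312, -219.66354370117188), (18.42402458190918, 59.973609924316406), 5.314190864562988) 68.19349724088113 96.2764142218086
short ((434.16748046875, -244.41232299804688), (142.052978515625, 108.05550384521484), 89.98908233642578) handle 75 ((431.88720703125, -245.24807739257812), (17.218971252441406, 63.273902893066406), 3.2604713439941406) 68.27275830037844 96.77416307835186
[[ 0.257 -0.     0.966]
 [-0.966  0.     0.257]
 [-0.    -1.     0.   ]]
```

View pics/crop.png

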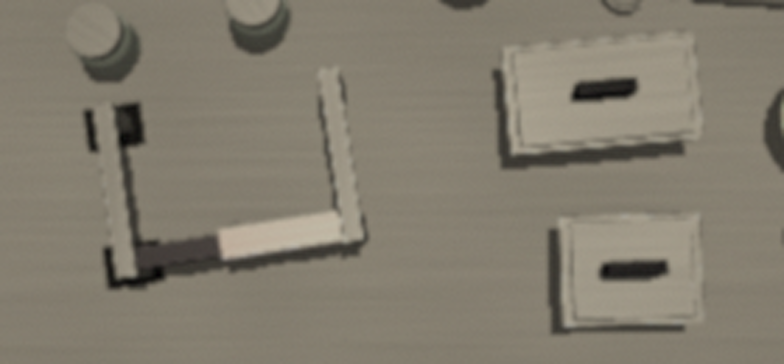

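```bash
cat > fit.py <<'E'
from h import *
from scipy.optimize import differential_evolution
from scipy.spatial import cKDTree
def sel(W,x0,x1,y0,y1,z0,z1):
    return W[(W[:,0]>x0)&(W[:,0]<x1)&(W[:,1]>y0)&(W[:,1]<y1)&(W[:,2]>z0)&(W[:,2]<z1)]
def fit(w,s0=-122):
    rects=[(-107,67,86,106),(-107,67,s0-20,s0),(-105,-75,s0,s0+122),(-101,-79,s0+122,86)]
    g=np.concatenate([np.stack(np.meshgrid(np.linspace(a+1,b-1,max(3,int((b-a)/5))),np.linspace(q+1,e-1,max(3,int((e-q)/5)))),-1).reshape(-1,2) for a,b,q,e in rects])
    p=sel(w,380,650,-40,320,70,92); T=cKDTree(p[:,:2])
    def cost(q):
        a=q[2]; Rm=np.array([[np.cos(a),-np.sin(a)],[np.sin(a),np.cos(a)]])
        G=g@Rm.T+q[:2]; L=(p[:,:2]-q[:2])@Rm
        d=np.min([np.hypot(np.maximum(np.maximum(r[0]-L[:,0],L[:,0]-r[1]),0),np.maximum(np.maximum(r[2]-L[:,1],L[:,1]-r[3]),0)) for r in rects],0)
        return np.minimum(d,15).mean()+np.minimum(np.maximum(T.query(G)[0]-1.5,0),15).mean()
    r=differential_evolution(cost,[(480,650),(20,250),(-.5,.5)],seed=1,tol=1e-6)
    return r.x,r.fun,len(p)
def w2(q,pt):
    a=q[2]; return np.array([q[0]+np.cos(a)*pt[0]-np.sin(a)*pt[1], q[1]+np.sin(a)*pt[0]+np.cos(a)*pt[1]])
if __name__=='__main__':
    for n in ('top','side'):
        q,fv,k=fit(cloud(dict(np.load(n+'.npz'))).reshape(-1,3)); print(n,q.round(3),round(fv,2),k,'button',w2(q,(-69,-15)).round(1),'sleeve@',w2(q,(-90,-15)).round(1))
E
python3 fit.py
```

```text
top [5.51930e+02 1.75679e+02 1.42000e-01] 0.04 1655 button [485.7 151.1] sleeve@ [464.9 148.1]
side [5.50527e+02 1.76936e+02 1.41000e-01] 0.26 1293 button [484.3 152.4] sleeve@ [463.5 149.5]
```

```bash
python3 -m creep '[[-1,[0.028,0.045,0.005],[0,0,0.145]],[-1,[0.056,0.09,0.01],[0,0,0.29]],[-1,[0.084,0.136,0.01],[0,0,0.435]],[-1,[0.112,0.182,0.01],[0,0,0.58]],[-1,[0.14,0.227,0.01],[0,0,0.726]],[-1,[0.168,0.272,0.01],[0,0,0.871]],[-1,[0.196,0.318,0.01],[0,0,1.016]],[-1,[0.224,0.363,0.01],[0,0,1.161]],[-1,[0.252,0.409,0.01],[0,0,1.306]],[-1,[0.28,0.454,0.01],[0,0,1.452]]]'
```

```text
clock: 2.45
tcp_pos: [441.3, -148.5, 255.6]
tcp_rot: [-1.568, -0.115, 0.114]
contact_force: [0.8, -1.2, -0.6]
finger_gap: 0.999
```

```bash
python3 -m creep '[[-1,[0.005,0.055,0],[0,0,0]],[-1,[0.01,0.11,-0.02],[0,0,0]],[-1,[0.015,0.17,-0.04],[0,0,0]],[-1,[0.02,0.23,-0.06],[0,0,0]],[-1,[0.023,0.27,-0.08],[0,0,0]],[-1,[0.023,0.29,-0.1],[0,0,0]],[-1,[0.023,0.297,-0.105],[0,0,0]],[-1,[0.023,0.297,-0.105],[0,0,0]]]'
python3 - <<'E'
from h import *
s=manip.sense(); c=manip.capture('wrist'); np.savez('w1.npz',**c,tcp=s['tcp_pos'],rot=s['tcp_rot'])
print(s['tcp_pos'].round(1),R.from_rotvec(s['tcp_rot']).as_matrix().round(3)); print(np.round(c['tool_from_camera'],3),c['vertical_fov'],c['cx'],c['cy'])
for t in ('button','next_hole','slider'):
    for r in manip.cut_out('wrist',t)[:2]: print(t,r['conf'],r['at'],r['region'].sum())
save('w1',c['color'],1.5)
E
```

```text
clock: 3.45
tcp_pos: [464.3, 148.1, 150.8]
tcp_rot: [-1.568, -0.115, 0.114]
contact_force: [-0.1, -0.6, 0.2]
finger_gap: 0.996
[464.3 148.1 150.8] [[ 0.989  0.    -0.145]
 [ 0.145 -0.001  0.989]
 [ 0.    -1.    -0.001]]
[[ 1.00000e+00  1.00000e-03 -1.00000e-03 -6.65000e-01]
 [ 1.00000e-03 -2.61000e-01  9.65000e-01 -1.28444e+02]
 [ 0.00000e+00 -9.65000e-01 -2.61000e-01  6.63100e+01]
 [ 0.00000e+00  0.00000e+00  0.00000e+00  1.00000e+00]] 65.70646984690485 254.7817579673901 190.90384134353937
next_hole 0.6 [260.3, 246.5] 5523
slider 0.72 [483.1, 85.4] 3317
slider 0.63 [258.1, 246.2] 5445
```

View pics/w1.png

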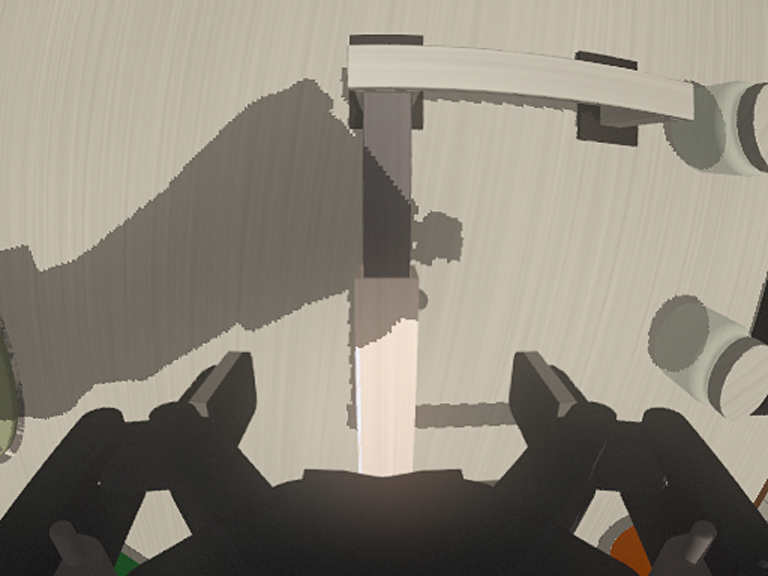

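The wrist picture shows the button dome at native pixel (282,199), just right of the sleeve, and the sleeve's free end at about row 185. I'll convert these to positions.

```bash
cat > wr.py <<'E'
from h import *
def wcloud(c,tcp,rot):
    F=f(c); v,u=np.mgrid[:384,:512]; x=u-c['cx']; y=v-c['cy']; r=np.hypot(x,y)+1e-9; th=r/F
    D=c['depth']; t=np.tan(th)
    P=np.stack([x/r*t*D,y/r*t*D,D,np.ones_like(D)],-1)@np.asarray(c['tool_from_camera']).T
    W=P[...,:3]@R.from_rotvec(rot).as_matrix().T+tcp; W[D==0]=np.nan; return W
E
python3 - <<'E'
from wr import *; from fit import fit,w2
c=dict(np.load('w1.npz')); W=wcloud(c,c['tcp'],c['rot'])
q=np.array([551.3,176.2,.142]); Rm=np.array([[np.cos(q[2]),-np.sin(q[2])],[np.sin(q[2]),np.cos(q[2])]])
L=W.copy(); L[...,:2]=(W[...,:2]-q[:2])@Rm
print('button',L[195:204,278:287].reshape(-1,3)[::8].round(1).tolist())
for row in (195,210,230,250,280): 
    k=np.where((L[row,:,2]>74)&(L[row,:,2]<86)&(abs(L[row,:,0]+90)<25))[0]
    print(row,k.min(),k.max(),L[row,k.min()].round(1),L[row,k.max()].round(1))
col=258; k=np.where((L[:,col,2]>77.5)&(L[:,col,2]<86))[0]; print('sleeve end',[L[i,col].round(1).tolist() for i in range(180,192,2)])
m=(L[...,2]>82)&(L[...,2]<90)&(L[...,1]>80)&(L[...,1]<115)&(abs(L[...,0])<60); p=L[m]; print('left ledge y',np.percentile(p[:,1],[1,99]),np.median(p[:,2]), 'slope',np.polyfit(p[:,0],p[:,1],1))
E
```

```text
button [[-74.8, -5.9, 80.3], [-60.3, -28.9, -0.3], [-61.3, -29.8, -0.0], [-69.0, -11.6, 65.8], [-70.0, -11.6, 68.4], [-70.7, -12.4, 68.3], [-71.6, -12.7, 69.8], [-72.2, -13.9, 68.6], [-73.1, -14.0, 70.6], [-74.5, -12.1, 79.3], [-60.2, -36.7, 1.0]]
195 236 278 [-104.1   -6.3   79.4] [-74.8  -5.9  80.3]
210 236 278 [-104.3  -17.4   79.4] [-74.3 -17.5  78.6]
230 237 277 [-103.7  -32.3   80.6] [-74.7 -32.6  79.5]
250 238 277 [-103.3  -48.6   80.3] [-74.3 -48.5  80.4]
280 238 276 [-103.8  -75.2   80.2] [-74.1 -75.1  80.2]
sleeve end [[-88.7, 3.6, 75.1], [-88.7, 2.1, 75.2], [-88.7, 0.6, 75.0], [-88.8, 0.6, 80.6], [-88.8, -1.1, 79.5], [-88.7, -2.6, 79.2]]
left ledge y [ 86.78999618 106.41106139] 84.66970879318953 slope [3.13339166e-03 9.64143099e+01]
```

```bash
python3 -m creep '[[-1,[0.0008,0.001,-0.03],[0,0,-0.003]],[-1,[0.0008,0.001,-0.06],[0,0,-0.003]],[-1,[0.0008,0.001,-0.08],[0,0,-0.003]],[-1,[0.0008,0.001,-0.09],[0,0,-0.003]],[-1,[0.0008,0.001,-0.09],[0,0,-0.003]],[0,[0.0008,0.001,-0.09],[0,0,-0.003]],[0.2,[0.0008,0.001,-0.09],[0,0,-0.003]],[0.2,[0.0008,0.001,-0.09],[0,0,-0.003]]]' 40
python3 -m creep '[[1,[0,0,0],[0,0,0]],[1,[0,0,0],[0,0,0]],[1,[0,0,0],[0,0,0]],[1,[0,0,0],[0,0,0]]]' 40
```

```text
clock: 4.65
tcp_pos: [466.2, 148.6, 61.8]
tcp_rot: [-1.568, -0.113, 0.108]
contact_force: [2.6, 1.7, 2.5]
finger_gap: 0.406
clock: 5.15
tcp_pos: [466.2, 148.6, 62.0]
tcp_rot: [-1.568, -0.113, 0.108]
contact_force: [-1.3, 0.6, 7.0]
finger_gap: 0.344
```

```bash
python3 -m creep '[[1,[-0.0001,0.001,0],[0,0,0]],[1,[-0.0003,0.002,0],[0,0,0]],[1,[-0.0004,0.003,0],[0,0,0]],[1,[-0.0004,0.003,0],[0,0,0]]]' 40
```

```text
clock: 5.65
tcp_pos: [465.8, 151.2, 62.0]
tcp_rot: [-1.569, -0.113, 0.108]
contact_force: [-0.3, -5.0, 5.9]
finger_gap: 0.347
```

```bash
python3 -m creep '[[1,[-0.0001,0.001,0],[0,0,0]],[1,[-0.0003,0.002,0],[0,0,0]],[1,[-0.0004,0.003,0],[0,0,0]]]' 40; python3 -m creep '[[1,[-0.0001,0.001,0],[0,0,0]],[1,[-0.0003,0.002,0],[0,0,0]],[1,[-0.0004,0.003,0],[0,0,0]]]' 40
```

```text
clock: 6.02
tcp_pos: [465.5, 153.2, 62.0]
tcp_rot: [-1.571, -0.112, 0.108]
contact_force: [1.4, -9.9, 6.3]
finger_gap: 0.345
clock: 6.4
tcp_pos: [465.2, 155.5, 62.0]
tcp_rot: [-1.572, -0.112, 0.107]
contact_force: [0.9, -5.6, 4.3]
finger_gap: 0.345
```

```bash
cat > se.py <<'E'
from wr import *
def se():
    s=manip.sense(); c=manip.capture('wrist'); W=wcloud(c,s['tcp_pos'],s['tcp_rot'])
    q=np.array([552,176.8,.14]); a=q[2]; Rm=np.array([[np.cos(a),-np.sin(a)],[np.sin(a),np.cos(a)]])
    L=W.copy(); L[...,:2]=(W[...,:2]-q[:2])@Rm
    m=(abs(L[...,0]+90)<8)&(L[...,1]>-5)&(L[...,1]<75)
    p=L[m]; b=np.arange(-4,76,2); 
    zs=[np.median(p[(p[:,1]>=k)&(p[:,1]<k+2),2]) if ((p[:,1]>=k)&(p[:,1]<k+2)).any() else np.nan for k in b]
    print(list(zip(b.tolist(),np.round(zs,1).tolist())))
    print('tcp local',((s['tcp_pos'][:2]-q[:2])@Rm).round(1)); return c,L
if __name__=='__main__':
    c,L=se(); save('w_%d'%(100*manip.sense()['clock']),c['color'],1.5)
E
python3 se.py
```

```text
[(-4, 79.9), (-2, 79.9), (0, 128.7), (2, 137.5), (4, 80.3), (6, 78.6), (8, 76.2), (10, 76.6), (12, 75.7), (14, 75.8), (16, 75.8), (18, 75.6), (20, 75.8), (22, 75.8), (24, 75.8), (26, 75.8), (28, 75.8), (30, 75.7), (32, 75.9), (34, 75.9), (36, 75.8), (38, 75.9), (40, 76.0), (42, 75.9), (44, 75.8), (46, 75.9), (48, 76.0), (50, 75.8), (52, 75.8), (54, 75.8), (56, 75.9), (58, 75.9), (60, 75.8), (62, 75.9), (64, 75.9), (66, 75.9), (68, 75.8), (70, 75.8), (72, 75.9), (74, 76.1)]
tcp local [-88.9  -8.9]
```

```bash
python3 -m creep '[[1,[-0.0004,0.0025,0],[0,0,0]],[1,[-0.0007,0.005,0],[0,0,0]],[1,[-0.001,0.0075,0],[0,0,0]],[1,[-0.0014,0.010,0],[0,0,0]],[1,[-0.0017,0.0125,0],[0,0,0]],[1,[-0.002,0.015,0],[0,0,0]],[1,[-0.0024,0.0175,0],[0,0,0]],[1,[-0.0028,0.020,0],[0,0,0]],[1,[-0.0032,0.0225,0],[0,0,0]],[1,[-0.0035,0.0245,0],[0,0,0]]]' 40; python3 se.py
```

```text
clock: 7.7
tcp_pos: [461.5, 181.0, 62.0]
tcp_rot: [-1.57, -0.112, 0.108]
contact_force: [-1.9, -0.3, 2.9]
finger_gap: 0.344
[(-4, 79.8), (-2, 79.8), (0, 79.8), (2, 79.8), (4, 79.8), (6, 79.8), (8, 79.8), (10, 79.8), (12, 79.8), (14, 79.8), (16, 79.8), (18, 79.8), (20, 79.8), (22, 79.8), (24, 79.7), (26, 133.4), (28, 138.2), (30, 79.9), (32, 78.3), (34, 76.2), (36, 76.4), (38, 75.8), (40, 75.9), (42, 75.7), (44, 75.8), (46, 75.7), (48, 75.7), (50, 75.8), (52, 75.8), (54, 75.7), (56, 75.8), (58, 75.8), (60, 75.8), (62, 75.8), (64, 75.9), (66, 75.9), (68, 75.8), (70, 75.9), (72, 75.8), (74, 75.9)]
tcp local [-89.   16.8]
```

```bash
python3 -m creep '[[1,[-0.0001,0.0007,0],[0,0,0]],[1,[-0.0002,0.0014,0],[0,0,0]],[1,[-0.0003,0.002,0],[0,0,0]]]' 40;  python3 -m creep '[[1,[-0.0001,0.0005,0],[0,0,0]],[1,[-0.0001,0.001,0],[0,0,0]]]' 40
```

```text
clock: 8.12
tcp_pos: [461.1, 183.6, 62.0]
tcp_rot: [-1.57, -0.112, 0.108]
contact_force: [-0.0, -2.9, 3.5]
finger_gap: 0.346
clock: 8.38
tcp_pos: [461.0, 184.5, 62.0]
tcp_rot: [-1.57, -0.112, 0.108]
contact_force: [-1.2, -2.1, 2.1]
finger_gap: 0.344
```

```bash
python3 -m creep '[[1,[-0.0001,0.0005,0],[0,0,0]],[1,[-0.0001,0.001,0],[0,0,0]]]' 40;  python3 -m creep '[[1,[-0.0001,0.0004,0],[0,0,0]],[1,[-0.0001,0.0008,0],[0,0,0]]]' 40
```

```text
clock: 8.62
tcp_pos: [460.9, 185.4, 62.0]
tcp_rot: [-1.57, -0.112, 0.108]
contact_force: [0.3, -3.6, 3.1]
finger_gap: 0.343
clock: 8.88
tcp_pos: [460.9, 185.8, 62.1]
tcp_rot: [-1.571, -0.112, 0.108]
contact_force: [-0.7, -7.7, 4.7]
finger_gap: 0.346
```

```bash
python3 -m creep '[[1,[-0.0001,0.0004,0],[0,0,0]],[1,[-0.0001,0.0007,0],[0,0,0]],[1,[-0.0001,0.0007,0],[0,0,0]]]' 40
```

```text
clock: 9.25
tcp_pos: [460.8, 185.8, 62.0]
tcp_rot: [-1.572, -0.112, 0.108]
contact_force: [0.9, -6.7, 5.8]
finger_gap: 0.346
```

```bash
python3 -m creep '[[1,[-0.0001,0.0008,0],[0,0,0]],[1,[-0.0001,0.0008,0],[0,0,0]]]' 40; python3 se.py
```

```text
clock: 9.5
tcp_pos: [460.8, 185.9, 62.0]
tcp_rot: [-1.573, -0.111, 0.107]
contact_force: [1.0, -8.5, 4.8]
finger_gap: 0.346
[(-4, 79.5), (-2, 79.7), (0, 79.9), (2, 79.7), (4, 79.7), (6, 79.8), (8, 79.8), (10, 79.8), (12, 79.8), (14, 79.8), (16, 79.7), (18, 79.8), (20, 79.8), (22, 79.7), (24, 80.0), (26, 79.7), (28, 79.8), (30, 80.3), (32, 136.3), (34, 141.3), (36, 79.3), (38, 76.2), (40, 76.4), (42, 76.1), (44, 75.7), (46, 75.8), (48, 75.8), (50, 75.7), (52, 75.7), (54, 75.9), (56, 75.7), (58, 75.7), (60, 75.8), (62, 75.7), (64, 75.8), (66, 75.7), (68, 75.8), (70, 75.8), (72, 75.9), (74, 75.9)]
tcp local [-89.   21.7]
```

```bash
python3 -m creep '[[1,[-0.0001,0.0007,0],[0,0,0]],[1,[-0.0002,0.0011,0],[0,0,0]],[1,[-0.0002,0.0012,0],[0,0,0]],[1,[-0.0002,0.0012,0],[0,0,0]]]' 40
```

```text
clock: 10.05
tcp_pos: [460.7, 186.0, 62.0]
tcp_rot: [-1.574, -0.11, 0.107]
contact_force: [1.3, -10.3, 5.2]
finger_gap: 0.343
```

```bash
python3 -m creep '[[1,[-0.0001,0.0009,0],[0,0,0]],[1,[-0.0002,0.0014,0],[0,0,0]],[1,[-0.0002,0.0015,0],[0,0,0]],[1,[-0.0002,0.0015,0],[0,0,0]],[1,[-0.0002,0.0015,0],[0,0,0]],[1,[-0.0002,0.0015,0],[0,0,0]]]' 40; python3 se.py
```

```text
clock: 10.8
tcp_pos: [460.7, 186.1, 62.0]
tcp_rot: [-1.577, -0.11, 0.107]
contact_force: [1.5, -12.3, 7.5]
finger_gap: 0.349
[(-4, 79.5), (-2, 79.7), (0, 79.9), (2, 79.8), (4, 79.8), (6, 79.7), (8, 79.7), (10, 79.8), (12, 79.9), (14, 79.8), (16, 79.8), (18, 79.7), (20, 79.8), (22, 79.8), (24, 79.8), (26, 79.8), (28, 79.6), (30, 79.7), (32, 134.8), (34, 139.3), (36, 79.4), (38, 76.4), (40, 76.2), (42, 76.3), (44, 75.8), (46, 75.8), (48, 75.7), (50, 75.8), (52, 75.9), (54, 75.9), (56, 75.8), (58, 75.8), (60, 75.8), (62, 75.8), (64, 75.7), (66, 75.7), (68, 75.7), (70, 75.9), (72, 75.9), (74, 75.9)]
tcp local [-89.1  22. ]
```

```bash
python3 -m creep '[[1,[0,-0.0008,0],[0,0,0]],[0,[0,-0.0008,0],[0,0,0]],[-0.5,[0,-0.0008,0],[0,0,0]],[-1,[0,-0.0008,0],[0,0,0]],[-1,[0,-0.0008,0],[0,0,0]],[-1,[0,0,0.04],[0,0,0]],[-1,[0.005,-0.04,0.09],[0,0,0]],[-1,[0.006,-0.05,0.11],[0,0,0]],[-1,[0.006,-0.05,0.11],[0,0,0]]]' 40
cat > se2.py <<'E'
from wr import *
import fit
s=manip.sense(); c=manip.capture('wrist'); W=wcloud(c,s['tcp_pos'],s['tcp_rot']); q=np.array([552,176.8,.14]); a=q[2]; Rm=np.array([[np.cos(a),-np.sin(a)],[np.sin(a),np.cos(a)]])
L=W.copy(); L[...,:2]=(W[...,:2]-q[:2])@Rm
m=(L[...,0]>-74)&(L[...,0]<-60)&(abs(L[...,1]+15)<30)&(abs(L[...,2]-65)<10); p=L[m]
print('button pts',len(p)); 
if len(p): print(np.percentile(p,[2,50,98],axis=0).round(1))
m=(abs(L[...,0]+90)<8)&(L[...,1]>0)&(L[...,1]<75)&(abs(L[...,2]-80)<1.8); print('sleeve end',np.percentile(L[m][:,1],99.5))
save('w2',c['color'],1.5)
t=manip.capture('top'); np.savez('top2.npz',**t); print(fit.fit(cloud(t).reshape(-1,3),-86))
E
python3 se2.py
```

```text
clock: 11.98
tcp_pos: [467.6, 135.3, 173.2]
tcp_rot: [-1.577, -0.11, 0.103]
contact_force: [-0.5, -0.1, -0.5]
finger_gap: 1.001
button pts 58
[[-73.8 -18.6  64.9]
 [-72.  -13.5  68.8]
 [-69.5  -9.2  71.2]]
sleeve end 37.26819151773983
(array([5.55898430e+02, 1.76824239e+02, 1.38396043e-01]), np.float64(8.576241085405753), 581)
```

View pics/w2.png

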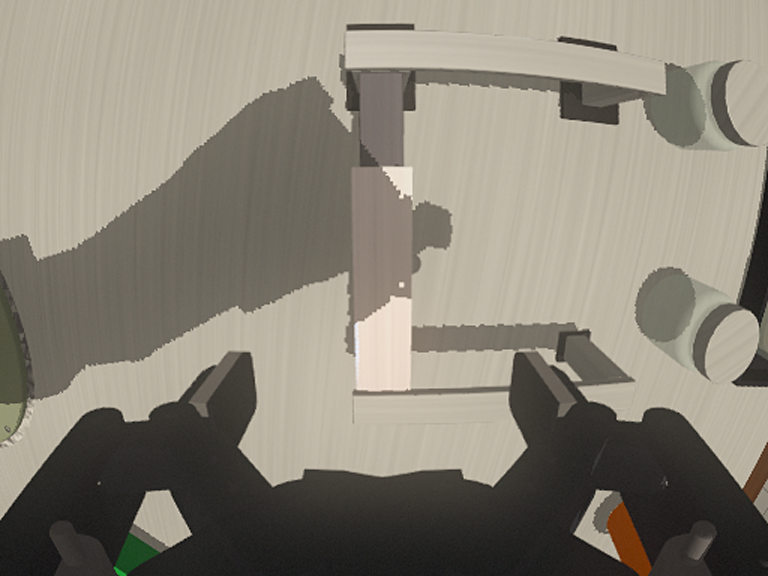

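```bash
python3 -m creep '[[-1,[0.02,-0.05,0.01],[0,0,0]],[-1,[0.04,-0.1,0.02],[0,0,-0.03]],[-1,[0.06,-0.15,0.02],[0,0,-0.069]],[-1,[0.08,-0.2,0.02],[0,0,-0.069]],[-1,[0.1,-0.25,0.02],[0,0,-0.069]],[-1,[0.12,-0.3,0.02],[0,0,-0.069]],[-1,[0.138,-0.34,0.02],[0,0,-0.069]],[-1,[0.144,-0.355,0.02],[0,0,-0.069]],[-1,[0.144,-0.355,0.02],[0,0,-0.069]]]' 60
cat > pan.py <<'E'
from wr import *
s=manip.sense(); c=manip.capture('wrist'); W=wcloud(c,s['tcp_pos'],s['tcp_rot']).reshape(-1,3)
p=W[(abs(W[:,0]-612)<60)&(abs(W[:,1]+220)<70)&(abs(W[:,2]-96)<5)]
print(len(p), np.median(p[:,2]) if len(p) else 0); 
if len(p)>10: print('wrist handle',cv2.minAreaRect(p[:,:2].astype(np.float32)),np.percentile(p,[2,98],axis=0).round(1))
def want(a): return R.from_matrix(np.array([[np.cos(a),0,-np.sin(a)],[np.sin(a),0,np.cos(a)],[0,-1,0]]))
Rc=R.from_rotvec(s['tcp_rot']); print('turn',(want(.071)*Rc.inv()).as_rotvec().round(4), Rc.as_matrix().round(3).tolist(),s['tcp_pos'])
save('w3',c['color'],1.5)
t=manip.capture('top'); np.savez('top3.npz',**t); save('top3',t['color'],1.5)
import fit; print(fit.fit(cloud(t).reshape(-1,3),-85))
sd=manip.capture('side'); print(fit.fit(cloud(sd).reshape(-1,3),-85))
E
python3 pan.py
```

```text
clock: 13.2
tcp_pos: [610.5, -218.1, 190.2]
tcp_rot: [-1.578, -0.054, 0.054]
contact_force: [0.1, 0.3, 0.5]
finger_gap: 1.003
1304 96.55545335850476
wrist handle ((612.7903442382812, -219.66331481933594), (13.951515197753906, 59.65980911254883), 3.661370038986206) [[ 605.  -247.6   94.6]
 [ 620.1 -190.7   97.9]]
turn [0.0074 0.0003 0.0025] [[0.998, 0.0, -0.068], [0.068, -0.007, 0.998], [-0.0, -1.0, -0.007]] [ 610.45797263 -218.14085969  190.16945014]
(array([5.52010968e+02, 1.75556239e+02, 1.44532278e-01]), np.float64(0.045606045412092476), 1557)
(array([5.50485287e+02, 1.76690773e+02, 1.38368574e-01]), np.float64(0.29446642877857937), 1245)
```

View pics/w3.png

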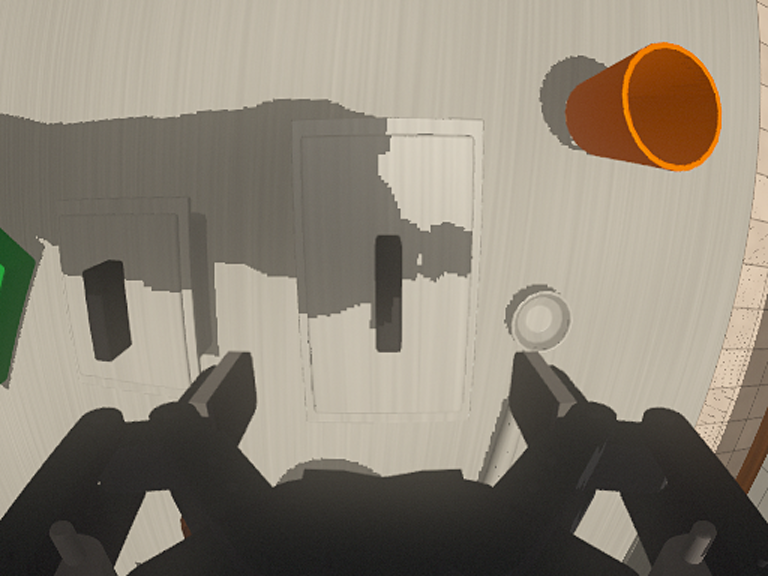

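```bash
python3 -m creep '[[-1,[0.0023,-0.0015,-0.04],[0.0074,0,-0.0045]],[-1,[0.0023,-0.0015,-0.08],[0.0074,0,-0.0045]],[-1,[0.0023,-0.0015,-0.1],[0.0074,0,-0.0045]],[-1,[0.0023,-0.0015,-0.104],[0.0074,0,-0.0045]],[-1,[0.0023,-0.0015,-0.104],[0.0074,0,-0.0045]],[0.5,[0.0023,-0.0015,-0.104],[0.0074,0,-0.0045]],[0.5,[0.0023,-0.0015,-0.104],[0.0074,0,-0.0045]]]' 60
python3 -m creep '[[1,[0,0,0],[0,0,0]],[1,[0,0,0],[0,0,0]],[1,[0,0,0],[0,0,0]],[1,[0,0,0],[0,0,0]],[1,[0,0,0],[0,0,0]]]' 60
```

```text
clock: 14.22
tcp_pos: [613.1, -218.3, 88.2]
tcp_rot: [-1.571, -0.054, 0.05]
contact_force: [0.3, 0.5, -0.4]
finger_gap: 0.607
clock: 14.85
tcp_pos: [613.3, -218.4, 88.5]
tcp_rot: [-1.571, -0.054, 0.05]
contact_force: [-0.1, 0.0, 4.5]
finger_gap: 0.152
```

```bash
python3 -m creep '[[1,[0,0,0.01],[0,0,0]],[1,[0,0,0.03],[0,0,0]],[1,[0,0,0.06],[0,0,0]],[1,[0,0,0.09],[0,0,0]],[1,[0,0,0.115],[0,0,0]],[1,[0,0,0.12],[0,0,0]],[1,[0,0,0.12],[0,0,0]]]' 60
python3 -m creep '[[1,[-0.003,0.02,0],[0,0,0]],[1,[-0.01,0.06,0],[0,0,0.01]],[1,[-0.017,0.11,0],[0,0,0.02]],[1,[-0.024,0.16,0],[0,0,0.03]],[1,[-0.032,0.21,0],[0,0,0.04]],[1,[-0.04,0.26,0],[0,0,0.05]],[1,[-0.048,0.31,0],[0,0,0.06]],[1,[-0.055,0.36,0],[0,0,0.07]],[1,[-0.06,0.39,0],[0,0,0.074]],[1,[-0.0605,0.397,0],[0,0,0.074]]]' 60
cat > chk.py <<'E'
from wr import *
import sys
s=manip.sense(); print(s['clock'],s['tcp_pos'].round(1),s['tcp_rot'].round(3),s['contact_force'].round(1),s['finger_gap'])
dz=s['tcp_pos'][2]-88.5
for n in ('top','side'):
    c=manip.capture(n); W=cloud(c)
    for r in manip.cut_out(n,'pan')[:2]:
        p=W[r['region']]; p=p[(abs(p[:,0]-553)<130)&(abs(p[:,1]-177)<130)]
        if len(p)<50: continue
        m=abs(p[:,2]-np.nanmedian(p[:,2]))<8; p=p[m]
        print(n,r['conf'],'rim z',np.nanmedian(p[:,2]).round(1),'exp',67+dz,cv2.minAreaRect(p[:,:2].astype(np.float32)))
        A=np.c_[p[:,:2]-p[:,:2].mean(0),np.ones(len(p))]; print('tilt',np.linalg.lstsq(A,p[:,2],rcond=None)[0].round(4))
    save('chk_%s_%d'%(n,s['clock']*100),c['color'][60:300,80:400],2.4)
c=manip.capture('wrist'); save('chk_w_%d'%(s['clock']*100),c['color'],1.5)
W=wcloud(c,s['tcp_pos'],s['tcp_rot']); np.savez('wc.npz',W=W)
E
python3 chk.py
```

```text
clock: 15.72
tcp_pos: [613.2, -218.4, 208.5]
tcp_rot: [-1.571, -0.054, 0.05]
contact_force: [-0.4, 0.4, -4.1]
finger_gap: 0.149
clock: 16.98
tcp_pos: [551.1, 181.4, 207.8]
tcp_rot: [-1.568, -0.114, 0.112]
contact_force: [-0.7, -0.1, -4.3]
finger_gap: 0.149
16.975 [551.1 181.4 207.8] [-1.568 -0.114  0.112] [-0.7 -0.1 -4.3] 0.14900345262338305
top 0.77 rim z 186.0 exp 186.3452587202611 ((582.1734619140625, 99.68972778320312), (95.0999984741211, 48.58721160888672), 39.14617919921875)
tilt [-3.160000e-02  8.720000e-02  1.857321e+02]
side 0.9 rim z 187.6 exp 186.3452587202611 ((549.9133911132812, 176.0980987548828), (112.68242645263672, 196.245361328125), 8.395578384399414)
tilt [ 2.75000e-02 -5.10000e-03  1.86817e+02]
```

```bash
python3 -m creep '[[1,[0,0,0],[0,0,0]]]' 60; python3 - <<'E'
from wr import *
s=manip.sense(); c=manip.capture('wrist'); W=wcloud(c,s['tcp_pos'],s['tcp_rot']); print(s['tcp_pos'].round(1),s['tcp_rot'].round(3))
q=np.array([553,177,.14]); a=q[2]; Rm=np.array([[np.cos(a),-np.sin(a)],[np.sin(a),np.cos(a)]])
L=W.copy(); L[...,:2]=(W[...,:2]-q[:2])@Rm; L=L.reshape(-1,3)
pr=L[(abs(L[:,2]-185)<10)&(abs(L[:,0])<70)&(abs(L[:,1])<120)&(L[:,1]>30)]
for x0 in (-45,-30,-15,15,30,45):
    k=pr[abs(pr[:,0]-x0)<4]; 
    if len(k): print(x0,'pan end y',k[:,1].max().round(1),'z',k[k[:,1]>88][:,2].mean().round(1) if (k[:,1]>88).any() else 0)
print('pan x edges at y 80', pr[abs(pr[:,1]-80)<5][:,0].min().round(1),pr[abs(pr[:,1]-80)<5][:,0].max().round(1), 'at 50', pr[abs(pr[:,1]-50)<5][:,0].min().round(1),pr[abs(pr[:,1]-50)<5][:,0].max().round(1))
le=L[(abs(L[:,2]-85)<3)&(L[:,1]>80)&(L[:,1]<120)&(abs(L[:,0])<110)]
print('ledge',len(le)); 
if len(le): print(np.percentile(le,[1,99],axis=0).round(1),np.polyfit(le[:,0],le[:,1],1))
save('w4',c['color'],1.5)
E
```

```text
clock: 17.35
tcp_pos: [552.9, 176.4, 208.1]
tcp_rot: [-1.57, -0.11, 0.106]
contact_force: [-0.6, 0.2, -3.6]
finger_gap: 0.147
[552.9 176.4 208.1] [-1.57  -0.11   0.106]
-45 pan end y 94.9 z 182.2
-30 pan end y 94.9 z 182.3
-15 pan end y 94.8 z 182.2
15 pan end y 94.7 z 182.3
30 pan end y 94.9 z 182.2
45 pan end y 94.8 z 182.4
pan x edges at y 80 -56.6 53.8 at 50 -56.2 53.9
ledge 420
[[-108.7   86.4   82.9]
 [ -90.2  106.    86.8]] [-8.79952864e-03  9.51959659e+01]
```

View pics/w4.png

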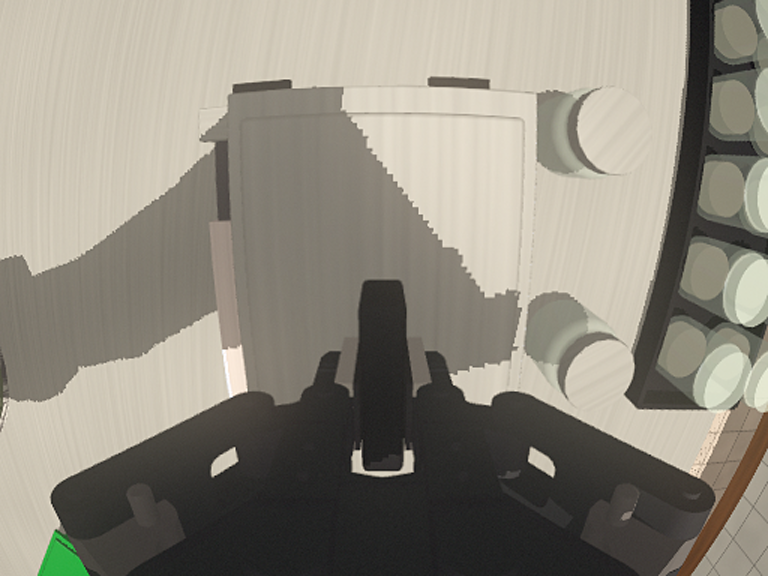

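```bash
python3 -m creep '[[1,[-0.0003,0.0024,-0.01],[0,0,0]],[1,[-0.0003,0.0024,-0.03],[0,0,0]],[1,[-0.0003,0.0024,-0.05],[0,0,0]],[1,[-0.0003,0.0024,-0.057],[0,0,0]],[1,[-0.0003,0.0024,-0.057],[0,0,0]],[1,[-0.0003,0.0024,-0.057],[0,0,0]]]' 60
```

```text
clock: 18.15
tcp_pos: [552.9, 178.9, 151.7]
tcp_rot: [-1.57, -0.11, 0.105]
contact_force: [0.7, 0.3, -3.4]
finger_gap: 0.153
```

```bash
python3 -m creep '[[1,[0,0,-0.006],[0,0,0]],[1,[0,0,-0.013],[0,0,0]],[1,[0,0,-0.02],[0,0,0]],[1,[0,0,-0.027],[0,0,0]],[1,[0,0,-0.031],[0,0,0]],[1,[0,0,-0.032],[0,0,0]],[1,[0,0,-0.032],[0,0,0]]]' 60; python3 -m creep '[[1,[0,0,-0.001],[0,0,0]],[1,[0,0,-0.002],[0,0,0]],[1,[0,0,-0.003],[0,0,0]]]' 60
```

```text
clock: 19.02
tcp_pos: [553.0, 178.9, 119.8]
tcp_rot: [-1.57, -0.11, 0.105]
contact_force: [-0.9, -0.3, -4.2]
finger_gap: 0.148
clock: 19.4
tcp_pos: [553.0, 178.9, 116.8]
tcp_rot: [-1.57, -0.11, 0.105]
contact_force: [-0.1, -0.3, -5.0]
finger_gap: 0.148
```

```bash
python3 -m creep '[[1,[0,0,-0.0007],[0,0,0]],[1,[0,0,-0.0014],[0,0,0]],[1,[0,0,-0.0014],[0,0,0]]]' 60; python3 -m creep '[[1,[0,0,-0.0005],[0,0,0]],[1,[0,0,-0.0008],[0,0,0]],[1,[0,0,-0.0008],[0,0,0]]]' 60
```

```text
clock: 19.77
tcp_pos: [553.1, 179.0, 115.5]
tcp_rot: [-1.57, -0.111, 0.105]
contact_force: [-0.9, -0.5, 1.4]
finger_gap: 0.149
clock: 20.15
tcp_pos: [553.1, 178.9, 115.5]
tcp_rot: [-1.57, -0.111, 0.105]
contact_force: [-4.2, -3.2, 13.8]
finger_gap: 0.147
```

Contact came at 115.5 mm, as expected. I'll release with the height held, then retreat.

```bash
python3 -m creep '[[1,[0,0,0.0003],[0,0,0]],[0.6,[0,0,0.0003],[0,0,0]],[0.2,[0,0,0.001],[0,0,0]],[-0.3,[0,0,0.002],[0,0,0]],[-0.3,[0,0,0.005],[0,0,0]],[-0.3,[0,0,0.03],[0,0,0]],[-0.3,[0,-0.03,0.08],[0,0,0]],[-0.3,[0,-0.08,0.12],[0,0,0]],[-0.3,[0,-0.1,0.12],[0,0,0]],[-0.3,[0,-0.1,0.12],[0,0,0]]]'
python3 - <<'E'
from wr import *
s=manip.sense(); c=manip.capture('wrist'); W=wcloud(c,s['tcp_pos'],s['tcp_rot'])
a=.14; Rm=np.array([[np.cos(a),-np.sin(a)],[np.sin(a),np.cos(a)]])
L=W.copy(); L[...,:2]=(W[...,:2]-[552,177])@Rm; L=L.reshape(-1,3)
h=L[(abs(L[:,2]-124)<4)&(abs(L[:,0])<40)&(abs(L[:,1])<60)]
if len(h)>10: print('handle (local)',cv2.minAreaRect(h[:,:2].astype(np.float32)),np.median(h[:,2]))
p=L[(abs(L[:,2]-93)<4)&(abs(L[:,0])<52)&(abs(L[:,1])<92)&(L[:,2]<96.5)]
A=np.c_[p[:,:2],np.ones(len(p))]; print('lid plane',len(p),np.linalg.lstsq(A,p[:,2],rcond=None)[0].round(4))
m=(abs(L[:,0]+90)<8)&(L[:,1]>0)&(L[:,1]<75)&(abs(L[:,2]-80)<1.8); print('sleeve end',np.percentile(L[m][:,1],99.5))
m=(L[:,0]>-74)&(L[:,0]<-60)&(abs(L[:,1]+15)<15)&(abs(L[:,2]-65)<8); print('button',m.sum(),np.percentile(L[m],98,axis=0) if m.any() else 0)
save('w5',c['color'],1.5)
E
python3 chk.py
```

```text
clock: 21.4
tcp_pos: [553.4, 77.1, 236.1]
tcp_rot: [-1.571, -0.109, 0.102]
contact_force: [-1.2, 0.8, -0.1]
finger_gap: 0.651
handle (local) ((0.9069099426269531, 0.4182167053222656), (60.22085952758789, 13.78087329864502), 89.72965240478516) 123.69957214237643
lid plane 17856 [2.50000e-03 4.60000e-03 9.45297e+01]
sleeve end 37.142407565236205
button 54 [-69.24528941 -10.33888061  71.17814373]
21.45 [553.1  78.6 235.7] [-1.57  -0.11   0.104] [-1.   0.6  0.4] 0.6471464645026894
top 0.79 rim z 94.1 exp 214.16305952945774 ((545.9529418945312, 222.67572021484375), (109.76522827148438, 99.01876831054688), 7.926111698150635)
tilt [ 1.51000e-02 -2.68000e-02  9.38687e+01]
side 0.64 rim z 95.3 exp 214.16305952945774 ((551.6295776367188, 175.84719848632812), (112.8809585571289, 197.71524047851562), 7.79989767074585)
tilt [ 1.38000e-02 -3.70000e-03  9.46544e+01]
```

View pics/w5.png

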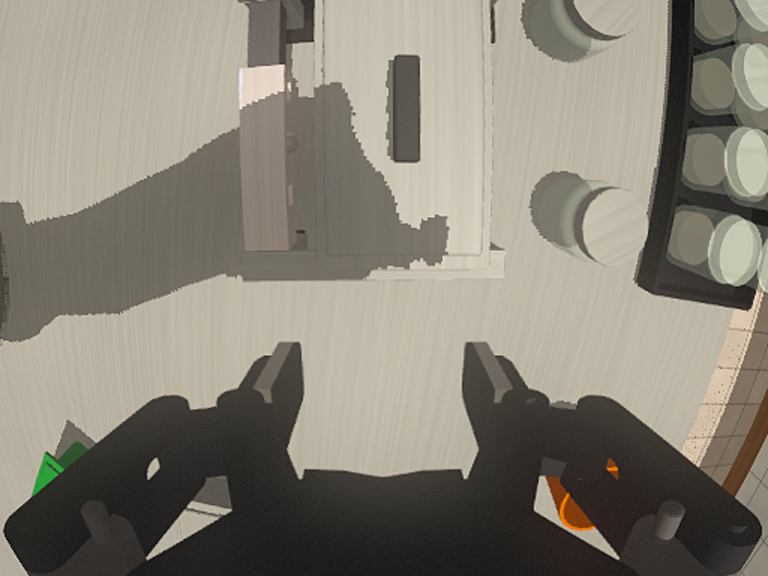

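The pan hangs square on both ledges, and the button (290,143) is out of the middle hole. Handing in.

```bash
python3 -c "
from workcell import manip
print(manip.close_job())"
```

```text
the job is handed in; nothing more can be done
None
```

I pressed the button flush by pinching it together with the sleeve, and slid the right-hand end in 36 mm to the very next hole. I then pushed on until the wrist read 12.3 N, and the button held. After that I picked the long steel pan up by its handle and lowered it level into the stand, and it touched down softly. The job was handed in at about 21.6 s, and no verdict was reported.

Last checks, from the wrist camera unless noted:
- **Slide:** The right ledge is about 37 mm in, against the lock's play, at about -85 mm (allowed -89.5 to -82.5).
- **Button:** The tip is at about -69 mm, so it is fully out.
- **Pan:** It is about 1 mm off centre across and 0.4 mm along, and 0.005 rad off square. The lid slopes by about 0.005 rad, and the handle top is at 123.7 mm against the expected 124. The gripper is clear of everything.
- **Disagreements:** In the final check the side camera agreed on position and squareness but gave a slope of about 0.014 rad. The top camera's view was partly blocked by the arm, so its pan fit (slope about 0.03 rad) was not usable.
- **Not checked:** I did not re-measure the other things on the table. Nothing I saw suggested the arm touched any of them.

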